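# Put the chai coasters away in the swing-out cupboard

### The arm

A 7-joint arm with a two-finger parallel gripper is mounted at the origin on the work surface. World frame = base frame: x ahead of the robot, y to its left, z up, the work surface at z = 0. Lengths are in m, angles in degrees, forces in N, time in s.
With the tool pointing down it reaches from about 0.425 to 0.925 m from the base axis. Payload 6.8 kg.
Tool frame: the origin (TCP) lies between the finger pads; the fingertips stand 8 mm ahead of it and the grasp point (between the pads) lies 11 mm behind it (manip.finger_overhang is the distance from the TCP to the fingertips, in m); z points along the fingers, x is the direction in which the jaws open and shut, and the axes are right-handed (so a half turn about z gives the same grasp; the last joint's range is limited). The gripper opens to 85 mm and grips with 20 to 120 N. Pads are 22 mm wide; open, the fingers measure 114 mm over their backs; the gripper's body (76 mm by 85 mm) begins 54 mm behind the grasp point. The pads swing forward as they close: fully open they stand 13 mm farther back than shut.
Start: joints at [59.754, 27.33, 1.283, 89.118, -0.659, 63.558, -4.761], TCP at [0.275, -0.616, 0.239] pointing down, gripper open.
Joint ranges: [-169.35, 169.35], [-19.33, 120.38], [-80.79, 83.38], [13.8, 139.57], [-78.32, 258.32], [9.67, 109.79], [-169.56, 169.56]. Speed limits (degrees/s): [136.94, 136.94, 180, 180, 180, 180, 180].

### API

Orientations are given as a 3x3 rotation matrix whose columns are the frame's x, y, z axes.
In Python, from rig import manip, claw, solver, telemetry, vision, close_job, spotter gives the robot as it stands. Calls block until the motion is done:
- manip.goto(position, orientation): joint-space move of the TCP to a pose.
- manip.move_l(position, ori=None, vel=0.15, until_force=None): straight line of the TCP; ori=None keeps the orientation; vel is the mean speed in m/s. With until_force (N) it stops when the force on the tool has changed by that much, and returns True; else False.
- manip.movej(angles): joint-space move.
- claw.grip(opening, grip_force=None): opening from 0.0 (shut) to 1.0 (fully open); grip_force is the grip in N (None keeps the last); returns when the fingers have stopped.
- manip.wait(seconds).
- solver.inverse_kinematics(position, orientation): joint angles nearest the present ones, or None.
- telemetry.get_obs(): the state.
- vision.snapshot(name): name is "scene" or "top" or "wrist"; returns (picture, depth): 480x640x3 uint8, red, green, blue; 480x640 float32, m along the optical axis (not along the pixel's ray), 0 where there is no reading.
- vision.camera_params(name): a dict with "intrinsics" (3x3 intrinsics, pixels), "rvec" (rotation vector, rad) and "tvec" (3), from world to camera coordinates, as OpenCV has them; the wrist camera has in their place "tool_from_camera" (4x4, takes a point from camera to tool coordinates, whose origin is the TCP and whose axes are the tool frame's). Camera axes: x right, y down, z forward; pixel columns grow to the right and rows downward; lengths in m; the calibration is good to about 2 mm. A picture is of the moment at which its call begins: read the wrist's pose just before it. camera_params takes no time and is no camera call.
A pose or a line that the arm cannot do raises manip.PlanningError and nothing moves.
- close_job(): hands the job in, once; it reports no verdict.
Trained networks look in the newest picture that a camera, given by its name, has taken for a name from the list of things; names that differ only in an ending like _2 or _b are one class to them, and where a whole thing is asked for, a point or a joint stands for the part that bears it (a point fixed in the world has none). Each returns a list of dicts, best first, with "confidence" (0 to 1); they miss things now and then, are a little off and sometimes report something else, mostly with a low value. They report only what shows in the picture. A call takes as long as a camera call. They do not tell look-alikes from the thing itself.
- spotter.silhouettes(camera, thing): "region" (480x640 bool, what is visible of it) and "rect" ([centre column, centre row, width, height] in pixels, round what is visible of it).
The state is a dict: "clock": time; "qpos": joint angles; "joint_vel": joint speeds; "tau": joint torques, N m; "ee_pos": TCP position; "orientation": TCP orientation; "ft_force": force on the tool from outside, world axes, zero at the start; "wrist_torque": the same for the moment, N m; "opening": opening from 0.0 (shut) to 1.0 (fully open).
Only numpy, scipy, OpenCV 4.12 (cv2) and the standard library are available. Lean on these libraries where they do the work, as an engineer would, in place of code of your own. Each camera call takes 0.05 s, during which the arm holds its last target.

### The job

Put the coasters away: pull the little cupboard's door past its roller catch and swing it wide open, about square to the cupboard, so that the plate on its inner side comes out, then lay every coaster on the shelf flat on that plate in one neat stack centred in the dashed ring (any order), and last of all the mirror disc centred on top. Then push the door shut until the catch snaps and it is fully closed, with the stack still neat on its plate, and let go. Leave the cups, jar, pot, ball and dumbbell where they are.

Things in the scene. Friction and masses are not known exactly. Their poses are not given: they have to be found in the camera images.
- coaster_red: brick-red round coaster for small chai cups, a flat disc 62 mm in diameter and 14 mm thick, 35 to 100 g, the same on both faces; origin at its middle (7 mm above what it lies flat on), z along the disc's axis. May be absent. Starts flat on the work surface.
- coaster_blue: blue round coaster for small chai cups, a flat disc 62 mm in diameter and 14 mm thick, 35 to 100 g, the same on both faces; origin at its middle (7 mm above what it lies flat on), z along the disc's axis. May be absent. Starts flat on the work surface.
- coaster_brown: dark brown round coaster for small chai cups, a flat disc 62 mm in diameter and 14 mm thick, 35 to 100 g, the same on both faces; origin at its middle (7 mm above what it lies flat on), z along the disc's axis. May be absent. Starts flat on the work surface.
- coaster_green: green round coaster for small chai cups, a flat disc 62 mm in diameter and 14 mm thick, 35 to 100 g, the same on both faces; origin at its middle (7 mm above what it lies flat on), z along the disc's axis. May be absent. Starts flat on the work surface.
- mirror: stainless mirror disc, shiny, 62 mm in diameter and 12 mm thick, 80 to 170 g, the same on both faces; origin at its middle (6 mm above what it lies flat on), z along the disc's axis. Always present; starts flat on the work surface.
- cupboard_front (a point): fixed honey-coloured wooden cupboard, 200 deep, 270 wide, 130 mm high, roofed (underside 118 mm high), standing on the work surface; this point is the middle of its front at the foot, x points to its back, away from the robot (turned up to 0.12 rad). The upright door, 16 mm thick and 129 mm high at its top edge, is its whole front, hinged on the left as seen from the robot (+y).
- door (a joint): hinge angle of the cupboard's door, rad: 0 fully shut, grows as the free end swings out towards the robot, stop at 1.75. Away from the catch the hinge is slightly stiff: the door stays where it is left. Starts shut.
- catch (a point): sprung white roller inside the cupboard near the door's free end, 100 mm high. It holds the shut door: some 5 to 8 N at the free end to pull it out, over a hump at about 0.03 rad, free from about 0.07 rad. Closing, it resists as much from 0.07 rad down to the hump, then pulls the door fully shut (0) by itself.
- door_hinge (a point): point on the vertical hinge axis (in the middle of the door's thickness), at the level of the work surface. Axes of the door: z up; with the door shut x points into the cupboard and y from the free end to the hinge; they turn with the door (seen from above, opening turns them clockwise).
- door_handle (a point): centre of the top of the door's pull: an upright round steel post, 16 mm in diameter, its top (this point) 135 mm above the work surface; free to grasp down to its foot bracket, which is 51 to 63 mm high. The post's axis is 40 mm in front of the door's outer face and 225 mm from the hinge axis along the door. Axes as the door's.
- plate (a point): centre of the upper face (24 mm above the work surface) of a round steel plate, 150 mm in diameter, fixed to the door's inner side so that it swings out with it; a black dashed ring 72 mm wide marks its middle. The centre is 92 mm from the door's inner face, 128 mm from the hinge axis along the door. Axes as the door's.
- cup0: red plastic cup standing on the acrylic turntable (180 mm wide, 20 mm high), 60 mm wide, 85 mm high; bystander. Origin at its underside's centre.
- cup1: blue plastic cup on the turntable, same size; bystander.
- cup2: green plastic cup on the turntable, same size; bystander.
- dumbbell: yellow wooden dumbbell lying on its side, 120 mm long along its x, 50 mm high; bystander. Origin under its middle.
- pot: grey two-handled ceramic pot, 104 mm wide, 85 mm high; bystander. Origin at its underside's centre.
- ball_center (a point): centre of an orange hard-plastic ball of 70 mm lying in a white bowl; bystander.
- honey: amber jar with a yellow cap, 56 mm wide, 100 mm high; bystander. Origin at its underside's centre.
There are look-alikes about, which are no part of the job. What is shaped like the mirror but yellow is not meant.

How it is judged (in metres and radians):
On the way, in this order (a step that is already met when the one before it is completed fails the run):
1. the door is pulled off its catch and wide open (over 1.1 rad) (value of joint door above 1.1 rad), for 0.2 s.
2. every coaster present lies flat and centred on the plate (horizontal distance between each of coaster_red, coaster_blue, coaster_brown, coaster_green and plate below 0.014 m and z of coaster_red in the frame of plate between 0.002 and 0.075 m and angle between the z axis of each of coaster_red, coaster_blue, coaster_brown, coaster_green and the z axis of plate, either way round below 0.12 rad and linear speed of each of coaster_red, coaster_blue, coaster_brown, coaster_green below 0.03 m/s and z of coaster_blue in the frame of plate between 0.002 and 0.075 m and z of coaster_brown in the frame of plate between 0.002 and 0.075 m and z of coaster_green in the frame of plate between 0.002 and 0.075 m and value of joint door above 0.8 rad), for 0.3 s.
3. the mirror disc lies flat and centred on top of the coasters (all of step 2 and horizontal distance between mirror and plate below 0.014 m and z of mirror in the frame of plate between 0.002 and 0.075 m and angle between the z axis of mirror and the z axis of plate, either way round below 0.12 rad and linear speed of mirror below 0.03 m/s and ((angle between coaster_red's own z axis and vertical below 1.5 rad and z of mirror in the frame of coaster_red above 0.008 m) or (angle between coaster_red's own z axis and vertical above 1.5 rad and z of mirror in the frame of coaster_red below -0.008 m)) and ((angle between coaster_blue's own z axis and vertical below 1.5 rad and z of mirror in the frame of coaster_blue above 0.008 m) or (angle between coaster_blue's own z axis and vertical above 1.5 rad and z of mirror in the frame of coaster_blue below -0.008 m)) and ((angle between coaster_brown's own z axis and vertical below 1.5 rad and z of mirror in the frame of coaster_brown above 0.008 m) or (angle between coaster_brown's own z axis and vertical above 1.5 rad and z of mirror in the frame of coaster_brown below -0.008 m)) and ((angle between coaster_green's own z axis and vertical below 1.5 rad and z of mirror in the frame of coaster_green above 0.008 m) or (angle between coaster_green's own z axis and vertical above 1.5 rad and z of mirror in the frame of coaster_green below -0.008 m))), for 0.3 s.
At the end, for the whole second after the job is handed in: The door is fully shut on its catch (under 0.015 rad), and every coaster present and the mirror disc lie at rest, flat (within 0.12 rad) and centred within 14 mm of the plate's centre, one stack on the plate with the mirror disc above all coasters (horizontal distance between each of coaster_red, coaster_blue, coaster_brown, coaster_green, mirror and plate below 0.014 m and z of coaster_red in the frame of plate between 0.002 and 0.075 m and angle between the z axis of each of coaster_red, coaster_blue, coaster_brown, coaster_green, mirror and the z axis of plate, either way round below 0.12 rad and linear speed of each of coaster_red, coaster_blue, coaster_brown, coaster_green, mirror below 0.03 m/s and z of coaster_blue in the frame of plate between 0.002 and 0.075 m and z of coaster_brown in the frame of plate between 0.002 and 0.075 m and z of coaster_green in the frame of plate between 0.002 and 0.075 m and z of mirror in the frame of plate between 0.002 and 0.075 m and ((angle between coaster_red's own z axis and vertical below 1.5 rad and z of mirror in the frame of coaster_red above 0.008 m) or (angle between coaster_red's own z axis and vertical above 1.5 rad and z of mirror in the frame of coaster_red below -0.008 m)) and ((angle between coaster_blue's own z axis and vertical below 1.5 rad and z of mirror in the frame of coaster_blue above 0.008 m) or (angle between coaster_blue's own z axis and vertical above 1.5 rad and z of mirror in the frame of coaster_blue below -0.008 m)) and ((angle between coaster_brown's own z axis and vertical below 1.5 rad and z of mirror in the frame of coaster_brown above 0.008 m) or (angle between coaster_brown's own z axis and vertical above 1.5 rad and z of mirror in the frame of coaster_brown below -0.008 m)) and ((angle between coaster_green's own z axis and vertical below 1.5 rad and z of mirror in the frame of coaster_green above 0.008 m) or (angle between coaster_green's own z axis and vertical above 1.5 rad and z of mirror in the frame of coaster_green below -0.008 m)) and value of joint door below 0.015 rad); the robot touches nothing.
It fails at once if a bystander (cup, dumbbell, pot, ball, jar) is moved more than 40 mm (distance of any of cup0, cup1, cup2, dumbbell, pot, ball_center, honey from where it was at the start of the episode above 0.04 m).
It fails at once if a cup, the pot or the jar is tipped over (angle between any of cup0, cup1, cup2, pot, honey's own z axis and vertical above 0.5 rad).
Of coaster_red, coaster_blue, coaster_brown, coaster_green only 3 to 4 are there at a start; the rules pass over those that are not, and their reading is None.
At some moment in a run one of mirror may be knocked a few centimetres aside while the robot is not near it.
Once in a run the grip may slacken for a moment while it holds something.
It also fails if it takes over 210 s, if anything falls off the work surface, if the arm or the gripper's body presses on something with over 40 N, if the wrist force passes 120 N, or if a joint passes its speed limit or range.

## Working session

There is one attempt and no reset: what is moved stays moved. The work goes in short steps, each a Python script; the robot and the scene stay as the last script left them, time stands still between calls to the robot, and variables do not carry over. Pictures are saved under pics/ and viewed, and the job is handed in when it is done.

```bash
ls; mkdir -p pics; cat > h.py <<'E'
import numpy as np, cv2
from rig import manip, claw, solver, telemetry, vision, close_job, spotter
def save(name,img): cv2.imwrite('pics/'+name+'.png', cv2.cvtColor(img,cv2.COLOR_RGB2BGR))
def cam(name):
    p=vision.camera_params(name); K=np.array(p['intrinsics'])
    if 'rvec' in p:
        R=cv2.Rodrigues(np.array(p['rvec'],float))[0]; t=np.array(p['tvec']).ravel()
        return K,R.T,-R.T@t
    o=telemetry.get_obs(); T=np.array(p['tool_from_camera']); Rt=np.array(o['orientation']); 
    return K,Rt@T[:3,:3],Rt@T[:3,3]+np.array(o['ee_pos'])
def cloud(d,K,R,c):
    v,u=np.mgrid[:d.shape[0],:d.shape[1]]
    P=np.stack([(u-K[0,2])/K[0,0]*d,(v-K[1,2])/K[1,1]*d,d],-1)
    W=P@R.T+c; W[d<=0]=np.nan
    return W
def ray(u,v,z,K,R,c):
    r=R@np.array([(u-K[0,2])/K[0,0],(v-K[1,2])/K[1,1],1]); return c+r*(z-c[2])/r[2]
E
python3 - <<'E'
from h import *
for n in ['scene','top','wrist']:
    C=cam(n); im,d=vision.snapshot(n); save(n+'0',im); np.savez('pics/'+n+'0.npz',im=im,d=d,K=C[0],R=C[1],c=C[2]); print(n,C[2],C[1][:,2])
print(telemetry.get_obs()); print(manip.finger_overhang)
E
```

```text
pics
scene [1.42835054 0.16634413 0.85794128] [-0.72551947 -0.14532467 -0.67268286]
top [ 0.48076751 -0.00628328  1.63515952] [ 0.08343508  0.00442067 -0.99650341]
wrist [ 0.35063096 -0.58331451  0.37399101] [-0.29713476 -0.12988645 -0.94596006]
{'clock': 0.15, 'qpos': array([59.75346362, 27.36628076,  1.27953614, 89.1652905 , -0.66025367,
       63.55976297, -4.76004288]), 'joint_vel': array([ 0.01802513, -0.13495736, -0.06321058, -0.17884146,  0.02291704,
       -0.08385501, -0.0207912 ]), 'tau': array([ 1.92578373e-03, -5.96927476e+01,  1.60961039e+00, -2.81488359e+01,
        1.25503109e-02,  6.67852582e-03, -5.91724643e-06]), 'ee_pos': array([ 0.27493618, -0.61596436,  0.23853287]), 'orientation': array([[ 4.07616946e-01, -9.13152770e-01, -6.66500646e-04],
       [-9.13151838e-01, -4.07617484e-01,  1.30651838e-03],
       [-1.46472819e-03,  7.60572587e-05, -9.99998924e-01]]), 'ft_force': array([ 0.14474163,  0.41673461, -0.45955985]), 'wrist_torque': array([ 0.03278897,  0.01344103, -0.02213638]), 'opening': 1.0035010311731118}
0.008
```

View pics/top0.png

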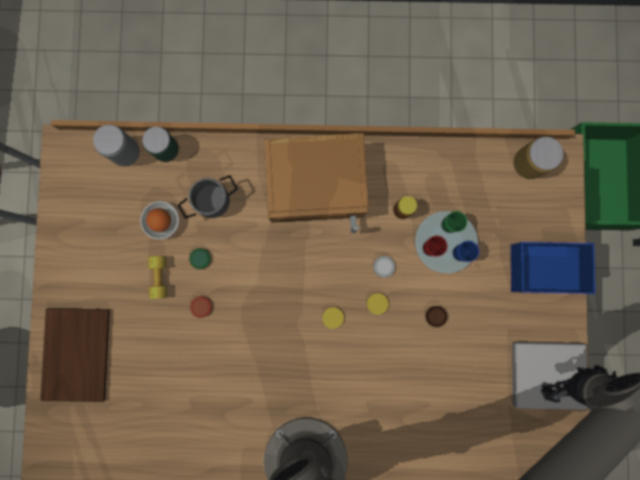

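View pics/scene0.png

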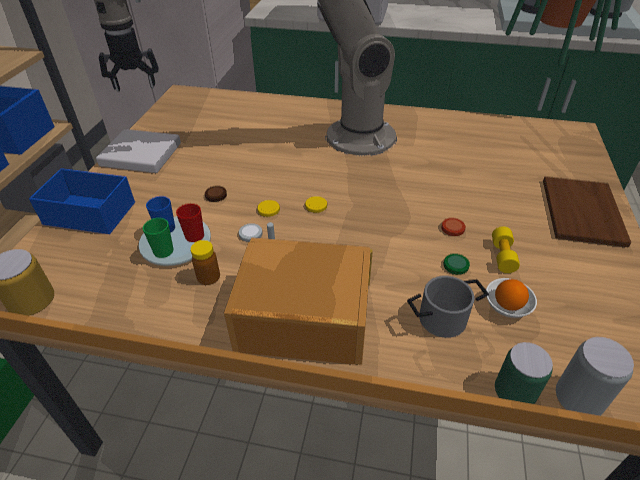

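```bash
python3 - <<'E'
from h import *
vision.snapshot('top')
for t in ['coaster_red','coaster_blue','coaster_brown','coaster_green','mirror','door_handle','door','plate','cup0','honey','pot']:
    for r in spotter.silhouettes('top',t)[:4]: print(t,round(r['confidence'],2),np.round(r['rect'],1),r['region'].sum())
E
```

```text
coaster_red 0.92 [203.6 305.8  22.5  22.6] 371
coaster_brown 0.65 [438.3 319.5  20.8  24.2] 379
coaster_green 0.79 [198.9 260.2  25.1  17.9] 361
mirror 0.91 [380.2 304.8  23.1  22.3] 362
mirror 0.6 [335.4 316.6  20.2  26.3] 371
mirror 0.59 [384.5 270.8  19.2  24. ] 358
door_handle 0.57 [318.4 218.7  99.4  30.3] 1173
door_handle 0.42 [406.5 207.6  24.7  23.8] 393
door 0.74 [318.  222.6 100.4  28.4] 1089
door 0.56 [384.2 269.6  22.1  18.9] 373
plate 0.63 [319.7 220.3  98.   32.2] 1224
plate 0.16 [466.4 251.2  29.7  22.8] 448
cup0 0.92 [467.5 251.7  27.7  25.4] 463
cup0 0.87 [453.6 222.3  27.7  23.8] 465
cup0 0.76 [433.9 248.1  26.5  24. ] 403
honey 0.81 [404.7 209.7  21.4  23.4] 384
pot 0.87 [206.8 199.4  58.2  43.1] 1568
pot 0.53 [204.2 306.5  23.5  24.7] 384
```

```bash
python3 - <<'E'
from h import *
f=np.load('pics/top0.npz'); K,R,c,d,im=f['K'],f['R'],f['c'],f['d'],f['im']
print(K)
W=cloud(d,K,R,c)
np.save('pics/W.npy',W)
for n,(u,v) in dict(green=(200,258),red=(201,306),brown=(436,316),mirror=(384,267),y1=(333,318),y2=(377,303)).items():
    z=W[...,2]; m=np.zeros(z.shape,bool); cv2_m=(np.hypot(*(np.mgrid[:480,:640]-np.array([v,u])[:,None,None]))<18)
    zz=z[cv2_m]; mm=cv2_m&(z>0.007)&(z<0.03)
    vv,uu=np.nonzero(mm); 
    print(n,mm.sum(),np.round(np.nanmedian(W[mm],0),4),np.round(ray((uu.min()+uu.max())/2,(vv.min()+vv.max())/2,0.014,K,R,c),4),np.round(np.nanmean(W[mm],0),4), W[v,u].round(4))
m=(abs(W[...,2]-0.13)<0.02); m[:, :255]=0; m[:,375:]=0
vv,uu=np.nonzero(m); print(uu.min(),uu.max(),vv.min(),vv.max())
print(W[225:228,345:362,2].round(3)); 
big=cv2.resize(im[120:340,250:480],None,fx=3.2,fy=2.7*1.18,interpolation=cv2.INTER_CUBIC); save('top_crop',big[:600*2,:800]); 
save('top_crop2',cv2.resize(im[230:330,170:230],None,fx=6,fy=6,interpolation=cv2.INTER_CUBIC))
E
```

```text
[[564.84854237   0.         310.01828492]
 [  0.         564.84854237 240.10427292]
 [  0.           0.           1.        ]]
green 390 [0.556  0.3157 0.0146] [0.5584 0.316  0.014 ] [0.5562 0.3158 0.0146] [0.558  0.3146 0.0208]
red 397 [0.4186 0.3079 0.0147] [0.4214 0.3066 0.014 ] [0.4184 0.3082 0.0145] [0.4214 0.3082 0.013 ]
brown 389 [ 0.4065 -0.3628  0.0144] [ 0.4044 -0.365   0.014 ] [ 0.4058 -0.3632  0.0144] [ 0.4073 -0.3615  0.0168]
mirror 360 [ 0.5437 -0.2135  0.0122] [ 0.545  -0.2142  0.014 ] [ 0.5437 -0.214   0.0124] [ 0.5436 -0.2131  0.012 ]
y1 376 [ 0.3955 -0.0692  0.013 ] [ 0.3954 -0.0706  0.014 ] [ 0.3954 -0.0691  0.0131] [ 0.3951 -0.0694  0.0086]
y2 358 [ 0.4381 -0.1945  0.0125] [ 0.4404 -0.191   0.014 ] [ 0.439  -0.1948  0.0125] [ 0.4405 -0.1938  0.0145]
265 368 134 469
[[ 0.003 -0.001 -0.    -0.001  0.002 -0.004  0.065  0.067  0.059  0.057
   0.136  0.138  0.136  0.001  0.001 -0.001  0.009]
 [-0.003  0.001  0.005 -0.002 -0.001 -0.005  0.067  0.062  0.059  0.131
   0.136  0.134  0.135  0.136 -0.001 -0.006  0.001]
 [ 0.004  0.     0.002 -0.011 -0.002  0.002  0.061  0.06   0.136  0.139
   0.134  0.139  0.134  0.141 -0.     0.001 -0.002]]
```

```bash
python3 - <<'E'
from h import *
f=np.load('pics/scene0.npz');im=f['im']
save('scene_crop',cv2.resize(im[180:370,130:390],None,fx=3,fy=3,interpolation=cv2.INTER_CUBIC))
E
```

```text
(no output)
```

View pics/scene_crop.png

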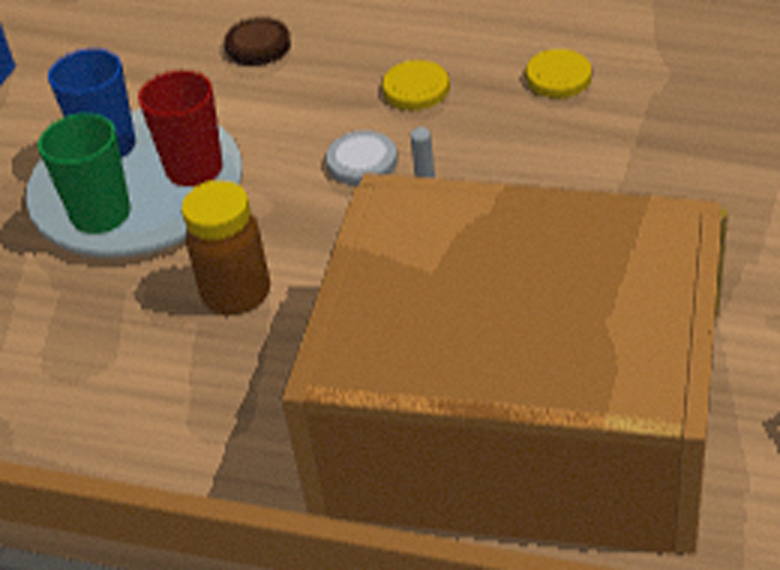

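View pics/top_crop.png

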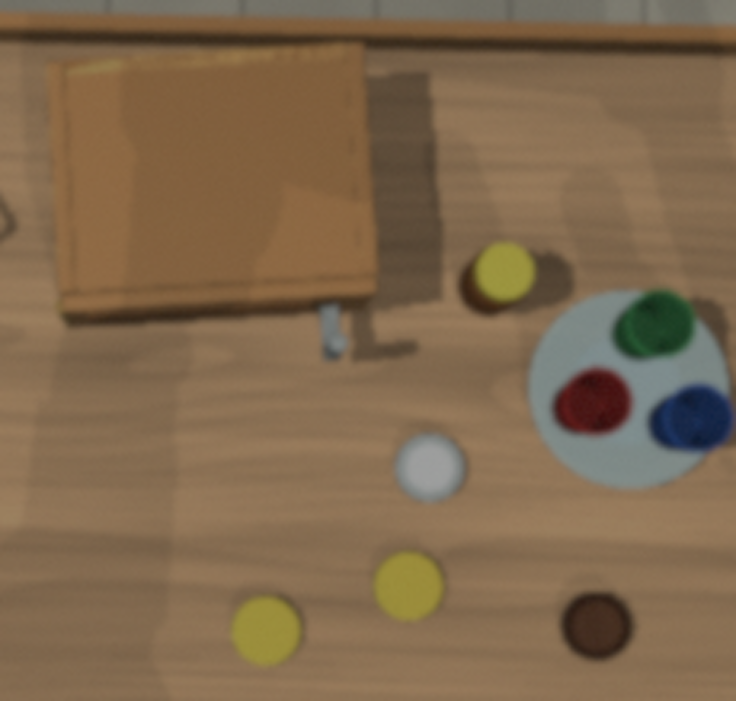

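```bash
python3 - <<'E'
from h import *
W=np.load('pics/W.npy'); z=W[...,2]
sl=np.zeros(z.shape,bool); sl[125:225,255:380]=1
m=sl&(abs(z-0.13)<0.012)&(np.arange(640)[None]<372)
n,l,st,_=cv2.connectedComponentsWithStats(m.astype(np.uint8)); print(st)
i=1+st[1:,4].argmax(); m=l==i
P=W[m][:,:2].astype(np.float32)
r=cv2.minAreaRect(P); print(r); print(cv2.boxPoints(r).round(3))
# robust front edge: per-column lowest row
us=np.arange(270,345,1); E=[]
for u in us:
    v=np.nonzero(m[:,u])[0].max(); E.append(W[v,u])
E=np.array(E); a=np.polyfit(E[:,1],E[:,0],1); print('front slope',a, np.std(E[:,0]-np.polyval(a,E[:,1])))
# side edges
for side in (0,1):
    E=[]
    for v in range(150,205):
        uu=np.nonzero(m[v])[0]; E.append(W[v,uu.min() if side==0 else uu.max()])
    E=np.array(E); a=np.polyfit(E[:,0],E[:,1],1); print('side',a,np.std(E[:,1]-np.polyval(a,E[:,0])))
sl=np.zeros(z.shape,bool); sl[218:240,345:368]=1
m=sl&(abs(z-0.135)<0.01)&~m; vv,uu=np.nonzero(m); print(m.sum(),uu.min(),uu.max(),vv.min(),vv.max()); print(W[m].mean(0))
print(m[218:240,345:368].astype(int))
E
```

```text
[[     0      0    640    480 299293]
 [   265    134    104     85   7907]]
((0.7826871275901794, -0.012263655662536621), (0.21867242455482483, 0.272043377161026), 4.379316329956055)
[[ 0.663  0.115]
 [ 0.684 -0.156]
 [ 0.902 -0.14 ]
 [ 0.881  0.132]]
front slope [-0.07973379  0.67368299] 0.0006976214840165047
side [0.079482   0.05892204] 0.0008211105674906714
side [ 0.08332712 -0.21194645] 0.0009447305255104282
29 353 358 225 230
[ 0.64239111 -0.12088892  0.13528692]
[[0 0 0 0 0 0 0 0 0 0 0 0 0 0 0 0 0 0 0 0 0 0 0]
 [0 0 0 0 0 0 0 0 0 0 0 0 0 0 0 0 0 0 0 0 0 0 0]
 [0 0 0 0 0 0 0 0 0 0 0 0 0 0 0 0 0 0 0 0 0 0 0]
 [0 0 0 0 0 0 0 0 0 0 0 0 0 0 0 0 0 0 0 0 0 0 0]
 [0 0 0 0 0 0 0 0 0 0 0 0 0 0 0 0 0 0 0 0 0 0 0]
 [0 0 0 0 0 0 0 0 0 0 0 0 0 0 0 0 0 0 0 0 0 0 0]
 [0 0 0 0 0 0 0 0 0 0 0 0 0 0 0 0 0 0 0 0 0 0 0]
 [0 0 0 0 0 0 0 0 0 0 1 1 1 0 0 0 0 0 0 0 0 0 0]
 [0 0 0 0 0 0 0 0 0 1 1 1 1 1 0 0 0 0 0 0 0 0 0]
 [0 0 0 0 0 0 0 0 1 1 1 1 1 1 0 0 0 0 0 0 0 0 0]
 [0 0 0 0 0 0 0 0 1 1 1 1 1 1 0 0 0 0 0 0 0 0 0]
 [0 0 0 0 0 0 0 0 0 1 1 1 1 1 0 0 0 0 0 0 0 0 0]
 [0 0 0 0 0 0 0 0 0 1 1 1 1 0 0 0 0 0 0 0 0 0 0]
 [0 0 0 0 0 0 0 0 0 0 0 0 0 0 0 0 0 0 0 0 0 0 0]
 [0 0 0 0 0 0 0 0 0 0 0 0 0 0 0 0 0 0 0 0 0 0 0]
 [0 0 0 0 0 0 0 0 0 0 0 0 0 0 0 0 0 0 0 0 0 0 0]
 [0 0 0 0 0 0 0 0 0 0 0 0 0 0 0 0 0 0 0 0 0 0 0]
 [0 0 0 0 0 0 0 0 0 0 0 0 0 0 0 0 0 0 0 0 0 0 0]
 [0 0 0 0 0 0 0 0 0 0 0 0 0 0 0 0 0 0 0 0 0 0 0]
 [0 0 0 0 0 0 0 0 0 0 0 0 0 0 0 0 0 0 0 0 0 0 0]
 [0 0 0 0 0 0 0 0 0 0 0 0 0 0 0 0 0 0 0 0 0 0 0]
 [0 0 0 0 0 0 0 0 0 0 0 0 0 0 0 0 0 0 0 0 0 0 0]]
```

```bash
cat >> h.py <<'E'
YAW=0.0795
P0=np.array([0.642,-0.121]); 
def dax(th):
    a=YAW-th; return np.array([np.cos(a),np.sin(a)]),np.array([-np.sin(a),np.cos(a)])
x0,y0=dax(0); H=P0+0.048*x0+0.225*y0
def handle(th): x,y=dax(th); return H-0.048*x-0.225*y
def plate(th): x,y=dax(th); return H+0.1*x-0.128*y
def Rdown(ax):  # tool x along horizontal direction ax
    x=np.array([ax[0],ax[1],0.])/np.hypot(*ax[:2]); z=np.array([0,0,-1.]); return np.column_stack([x,np.cross(z,x),z])
def st():
    o=telemetry.get_obs(); return 't %.1f pos %s f %s open %.3f'%(o['clock'],np.round(o['ee_pos'],4),np.round(o['ft_force'],1),o['opening'])
E
python3 - <<'E'
from h import *
print(H,plate(1.5),handle(1.5))
for s in (1,-1):
    for th in (0,.4,.8,1.2,1.5):
        x,y=dax(th); h=handle(th); q=solver.inverse_kinematics([*h,0.092],Rdown(s*y)); print(s,th,None if q is None else np.round(q,0))
for n,p in dict(green=(.557,.316),red=(.42,.307),brown=(.405,-.363),mirror=(.544,-.214),plate=plate(1.5)).items():
    for a in (0,45,90,135):
        q=solver.inverse_kinematics([*p,0.01],Rdown([np.cos(np.radians(a)),np.sin(np.radians(a))])); print(n,a,None if q is None else np.round(q,0))
E
```

```text
[0.67197973 0.10710133] [ 0.56039582 -0.01093693] [0.44232912 0.12087071]
1 0 [ 31.  39. -36.  97.  28.  53.  78.]
1 0.4 [ 30.  32. -35. 110.  24.  46.  53.]
1 0.8 [ 25.  26. -35. 120.  22.  41.  25.]
1 1.2 [ 19.  24. -40. 124.  24.  40. -11.]
1 1.5 [ 20.  28. -52. 123.  33.  44. -45.]
-1 0 [ 11.  35.  -8.  98.   6.  47. -85.]
-1 0.4 [   6.   28.   -4.  111.    3.   41. -108.]
-1 0.8 [   1.   22.   -6.  121.    4.   37. -139.]
-1 1.2 [ -61.   33.   61.  129.  -44.   43. -123.]
-1 1.5 [ 31.  37. -68. 122.  45.  52. 124.]
green 0 [ -6.  47. -42. 100.  40.  49. -67.]
green 45 [ -9.  46. -38. 100.  37.  47. -19.]
green 90 [ -7.  47. -40. 100.  39.  48.  24.]
green 135 [  3.  54. -57.  99.  54.  58.  60.]
red 0 [-17.  37. -33. 117.  34.  36. -73.]
red 45 [ -9.  40. -44. 117.  43.  41. -36.]
red 90 [ -5.  42. -49. 116.  47.  43.   6.]
red 135 [  0.  47. -57. 116.  54.  49.  46.]
brown 0 [ 45.  34. -13. 115.  14.  32.  23.]
brown 45 [ 52.  35. -21. 115.  22.  34.  61.]
brown 90 [ 59.  37. -30. 114.  30.  36.  99.]
brown 135 [  14.   37.   27.  117.  -31.   33. -161.]
mirror 0 [ 30.  38. -19. 109.  19.  36.  -1.]
mirror 45 [ 35.  39. -26. 109.  26.  38.  38.]
mirror 90 [ 38.  40. -30. 109.  30.  40.  80.]
mirror 135 [ 62.  59. -69. 107.  63.  63. 102.]
plate 0 [ 15.  37. -26. 112.  27.  36. -29.]
plate 45 [ 20.  39. -33. 112.  33.  39.  11.]
plate 90 [ 21.  40. -35. 112.  35.  40.  55.]
plate 135 [ 42.  57. -69. 110.  63.  62.  80.]
```

```bash
python3 - <<'E'
from h import *
x,y=dax(0)
manip.goto([*(P0),0.27],Rdown(y)); print(st())
K,R,c=cam('wrist'); im,d=vision.snapshot('wrist'); save('w1',im)
W=cloud(d,K,R,c); z=W[...,2]
m=(abs(z-0.135)<0.008)&(np.hypot(W[...,0]-P0[0],W[...,1]-P0[1])<0.02)
print(m.sum()); 
if m.sum(): 
    print(W[m].mean(0)); q=W[m][:,:2]; print(cv2.minEnclosingCircle(q.astype(np.float32)))
m=(abs(z-0.131)<0.006)&(W[...,0]>0.66); print(W[m].min(0),W[m].max(0))
E
```

```text
t 3.0 pos [ 0.6418 -0.1225  0.2697] f [-0.4 -0.  -0.2] open 1.002
346
[ 0.642607   -0.12288855  0.13492598]
((0.6438615322113037, -0.12283162772655487), 0.008058489300310612)
[ 0.66571768 -0.15553142  0.12500128] [0.88484454 0.11940774 0.13364141]
```

View pics/w1.png

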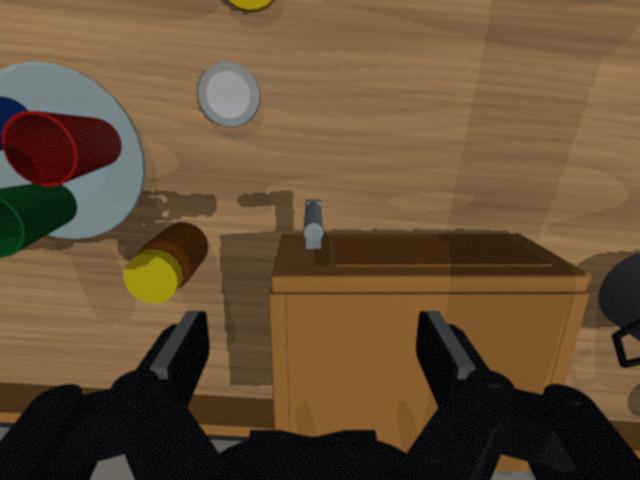

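```bash
sed -i 's/^P0=.*/P0=np.array([0.643,-0.1225])/' h.py; python3 - <<'E'
from h import *
x,y=dax(0)
manip.move_l([*P0,0.092],Rdown(y),vel=0.12,until_force=15); print(st())
claw.grip(0.0,grip_force=80); print(st())
for th in [0.03,0.06,0.1,0.16]:
    x,y=dax(th); manip.move_l([*handle(th),0.092],Rdown(y),vel=0.04); print(th,st())
im,d=vision.snapshot('top'); save('t1',im)
E
```

```text
t 4.6 pos [ 0.6436 -0.1225  0.0928] f [-0.2 -0.3  0.3] open 0.997
t 5.3 pos [ 0.643  -0.1221  0.0922] f [-1.8  1.9  2.9] open 0.165
0.03 t 5.6 pos [ 0.6361 -0.121   0.0923] f [-2.1  1.6  4.4] open 0.167
0.06 t 5.9 pos [ 0.6274 -0.1194  0.0922] f [-7.7  3.3  8.5] open 0.165
0.1 t 6.3 pos [ 0.6205 -0.1178  0.0922] f [0.2 3.7 2.8] open 0.164
0.16 t 6.8 pos [ 0.6073 -0.1142  0.0922] f [1.6 5.  4.2] open 0.163
```

View pics/t1.png

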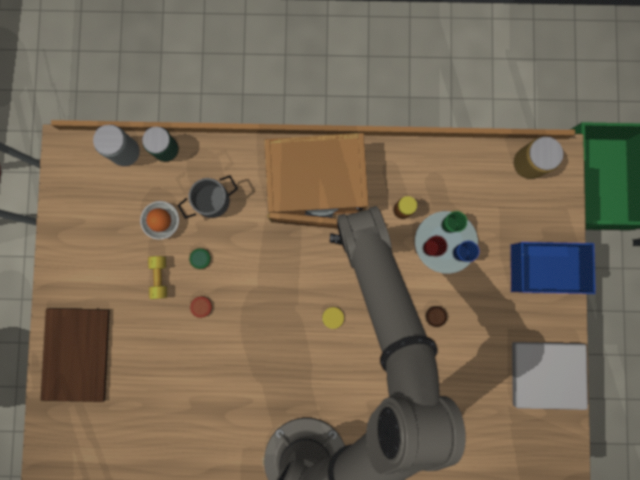

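The door is off its catch; the plate's edge shows at (322,210). I'll continue the arc.

```bash
python3 - <<'E'
from h import *
for th in np.arange(0.28,1.53,0.12):
    x,y=dax(th); manip.move_l([*handle(th),0.092],Rdown(y),vel=0.12); print(round(th,2),st())
im,d=vision.snapshot('top'); save('t2',im)
claw.grip(0.6); p=telemetry.get_obs()['ee_pos']
manip.move_l([p[0],p[1],0.3],vel=0.2); print(st())
C=cam('top'); im,d=vision.snapshot('top'); save('t3',im); np.savez('pics/top3.npz',im=im,d=d)
E
```

```text
0.28 t 7.2 pos [ 0.5813 -0.1044  0.0922] f [1.2 6.3 1.9] open 0.165
0.4 t 7.6 pos [ 0.557  -0.0918  0.0922] f [3.1 4.9 0.5] open 0.166
0.52 t 8.0 pos [ 0.5344 -0.0763  0.0922] f [ 4.   5.7 -0.1] open 0.169
0.64 t 8.4 pos [ 0.5137 -0.0584  0.0922] f [ 4.2  6.3 -0.6] open 0.172
0.76 t 8.8 pos [ 0.4955 -0.0382  0.0922] f [ 6.2  5.8 -2.4] open 0.170
0.88 t 9.2 pos [ 0.4796 -0.0159  0.0922] f [ 5.5  5.1 -3.1] open 0.165
1.0 t 9.6 pos [0.4666 0.0081 0.0922] f [ 6.   2.8 -3.9] open 0.164
1.12 t 9.9 pos [0.4564 0.0335 0.0922] f [ 5.4  3.3 -3.5] open 0.162
1.24 t 10.3 pos [0.4493 0.0599 0.0922] f [ 6.   2.9 -3. ] open 0.164
1.36 t 10.7 pos [0.4454 0.0871 0.0922] f [ 5.5  2.4 -1.6] open 0.162
1.48 t 11.1 pos [0.4448 0.1145 0.0922] f [ 4.7  0.9 -1.9] open 0.171
t 12.8 pos [0.4421 0.1141 0.2989] f [ 0.6  0.3 -0.2] open 0.600
```

View pics/t3.png

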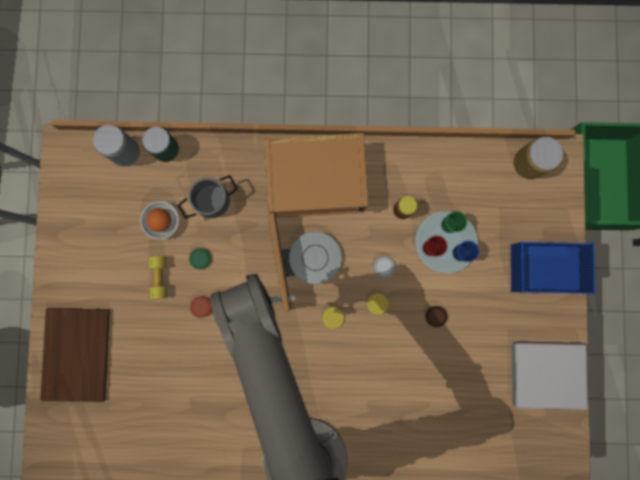

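```bash
cat >> h.py <<'E'
def fitcircle(q,rad=None):
    A=np.c_[2*q,np.ones(len(q))]; s=np.linalg.lstsq(A,(q**2).sum(1),rcond=None)[0]; return s[:2],np.sqrt(s[2]+s[:2]@s[:2])
def look(name,fn=None):
    C=cam(name); im,d=vision.snapshot(name); 
    if fn: save(fn,im)
    return im,d,cloud(d,*C),C
def blob(W,zlo,zhi,cen,r):
    z=W[...,2]; m=(z>zlo)&(z<zhi)&(np.hypot(W[...,0]-cen[0],W[...,1]-cen[1])<r)
    return m
E
python3 - <<'E'
from h import *
pl=plate(1.48); print(pl)
a=np.array([1,0.])
manip.goto([pl[0]+0.05,pl[1]-0.0,0.36],Rdown([0,1.])); print(st())
im,d,W,C=look('wrist','w2')
for nm,(im,d,W,C) in dict(wrist=(im,d,W,C),top=look('top')).items():
    m=blob(W,0.017,0.031,pl,0.085); 
    vv,uu=np.nonzero(m); print(nm,m.sum(),W[m].mean(0),cv2.minEnclosingCircle(W[m][:,:2].astype(np.float32)),cv2.minAreaRect(W[m][:,:2].astype(np.float32)))
    # dark ring
    g=cv2.cvtColor(im,cv2.COLOR_RGB2GRAY); r=m&(np.hypot(W[...,0]-pl[0],W[...,1]-pl[1])<0.05)
    t=np.median(g[r]); k=r&(g<t*0.75); print(k.sum(),t,fitcircle(W[k][:,:2]) if k.sum()>10 else None)
# door line top
m=(abs(W[...,2]-0.129)<0.006)&(W[...,0]<0.64)&(W[...,0]>0.4)&(W[...,1]>0.05); 
if m.sum()>20:
    a=np.polyfit(W[m][:,0],W[m][:,1],1); print('door',a, 'theta',YAW-(np.arctan(a[0])-np.pi/2))
E
```

```text
[ 0.56377874 -0.01464485]
t 14.3 pos [ 0.6135 -0.014   0.3596] f [0.  0.4 0.6] open 0.599
wrist 12048 [ 0.56292991 -0.01236655  0.02453793] ((0.5630620718002319, -0.01064801774919033), 0.08136465400457382) ((0.5686710476875305, -0.011434011161327362), (0.1599261611700058, 0.1487879455089569), 69.98287963867188)
1050 128.0 (array([ 0.56440516, -0.01071239]), np.float64(0.03890720007382564))
top 333 [0.55303294 0.04562516 0.02337673] ((0.5551884174346924, 0.032435059547424316), 0.05519838258624077) ((0.5516008138656616, 0.04917724058032036), (0.1101946085691452, 0.03940407931804657), 12.094817161560059)
0 87.0 None
door [1.52584204e-01 5.52742042e-05] theta 1.4988800035502985
```

View pics/w2.png

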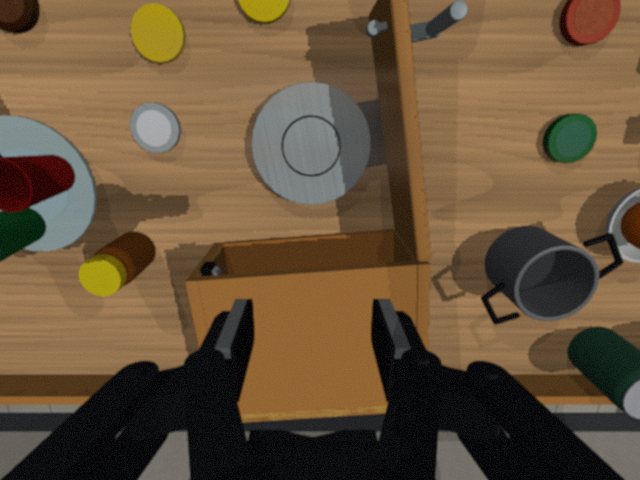

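```bash
cat >> h.py <<'E'
AX=np.array([1.,0.])
def refine(cen,zt,fn=None,hover=0.2,ax=AX):
    manip.goto([*cen,hover],Rdown(ax)); 
    im,d,W,C=look('wrist',fn); m=blob(W,zt-0.007,zt+0.006,cen,0.05)
    n,l,s,_=cv2.connectedComponentsWithStats(m.astype(np.uint8)); m=l==1+s[1:,4].argmax()
    K,R,c=C
    cs,_=cv2.findContours(m.astype(np.uint8),cv2.RETR_EXTERNAL,cv2.CHAIN_APPROX_NONE)
    q=max(cs,key=len)[:,0].astype(float); q=np.array([ray(u,v,zt,K,R,c)[:2] for u,v in q])
    ce,r=fitcircle(q); print('refine',cen,'->',ce.round(4),'r',r.round(4),'mean',W[m].mean(0).round(4)); 
    return ce
E
python3 - <<'E'
from h import *
claw.grip(1.0)
c=refine(np.array([0.419,0.307]),0.014,'w3'); print(st())
claw.grip(0.88)
hit=manip.move_l([*c,0.04],Rdown(AX),vel=0.12)
hit=manip.move_l([*c,0.0],Rdown(AX),vel=0.03,until_force=4); print(hit,st())
im,d,W,C=look('scene','s4')
E
```

```text
refine [0.419 0.307] -> [0.4205 0.3087] r 0.0304 mean [0.4205 0.3096 0.0149]
t 16.8 pos [0.4196 0.3067 0.2002] f [-0.4 -0.7 -0.2] open 0.997
False t 20.1 pos [4.206e-01 3.088e-01 2.000e-04] f [0.5 0.7 0.6] open 0.880
```

View pics/w3.png

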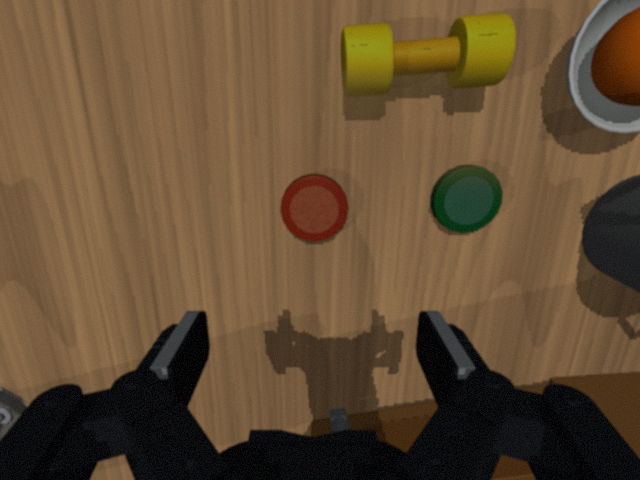

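```bash
python3 - <<'E'
from h import *
p=telemetry.get_obs()['ee_pos']
manip.move_l([p[0],p[1],0.004],vel=0.05)
claw.grip(0.0,grip_force=60); print(st())
manip.move_l([p[0],p[1],0.25],vel=0.15); print(st())
im,d,W,C=look('wrist','w5'); im,d,W,C=look('scene','s5')
E
```

```text
t 20.7 pos [0.4207 0.3088 0.0047] f [-2.  -2.6  8.7] open 0.700
t 22.4 pos [0.4202 0.3084 0.2492] f [-1.   0.1 -1.3] open 0.701
```

View pics/w5.png

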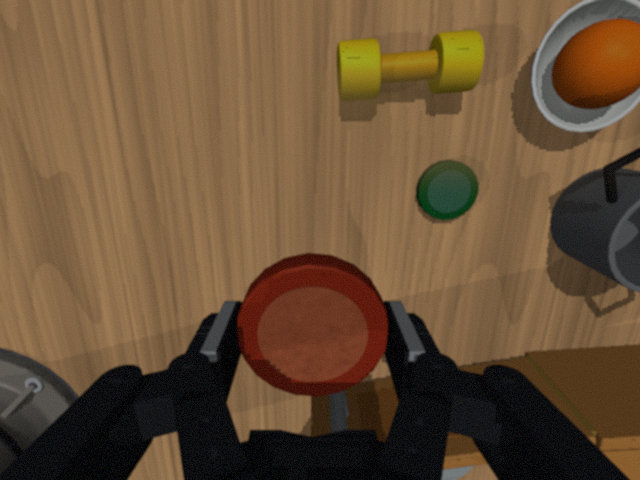

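View pics/s5.png

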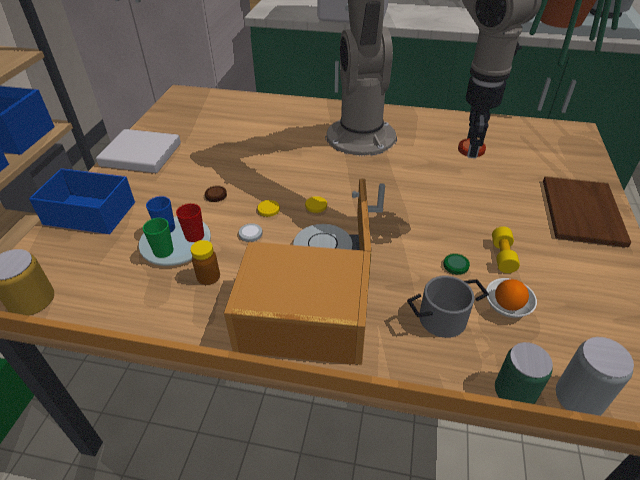

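```bash
cat >> h.py <<'E'
PC=np.array([0.5638,-0.0115]); PAX=np.array([0.,1.])
def place(ztop,tcpoff,pc=PC,off=(0,0)):
    # ztop: surface height; tcpoff: TCP height above disc underside when grasped
    pc=np.array(pc)+off
    manip.goto([*pc,0.22],Rdown(PAX)); print('above',st())
    manip.move_l([*pc,ztop+tcpoff+0.015],Rdown(PAX),vel=0.12)
    hit=manip.move_l([*pc,ztop+tcpoff-0.004],Rdown(PAX),vel=0.025,until_force=3); print('hit',hit,st())
    claw.grip(0.9); print(st())
    p=telemetry.get_obs()['ee_pos']
    manip.move_l([p[0],p[1],0.22],Rdown(PAX),vel=0.15)
E
python3 - <<'E'
from h import *
place(0.024,0.0047)
manip.move_l([PC[0]+0.03,PC[1],0.25],vel=0.15)
im,d,W,C=look('wrist','w6')
im,d,W,C=look('top','t6')
E
```

```text
above t 24.4 pos [ 0.5638 -0.0107  0.22  ] f [-0.4  0.8 -1.2] open 0.698
hit True t 26.6 pos [ 0.5638 -0.0117  0.0288] f [-0.2 -0.4  4.8] open 0.700
t 27.0 pos [ 0.5629 -0.0116  0.0281] f [ 0.3 -0.5 -0.6] open 0.902
```

View pics/w6.png

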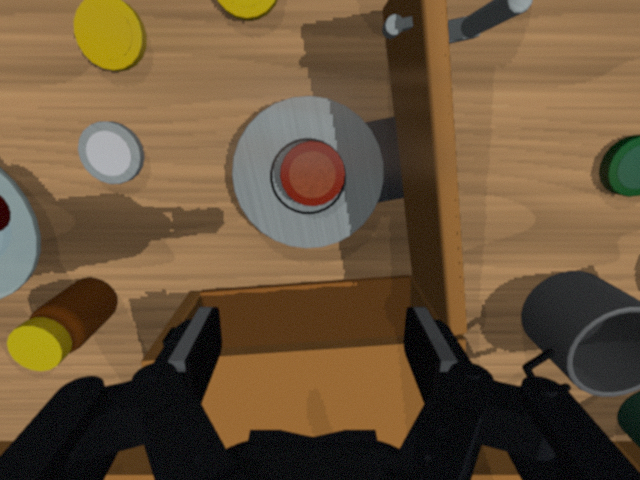

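```bash
cat >> h.py <<'E'
def disc_at(im,W,C,zt,cen,r=0.05):
    m=blob(W,zt-0.006,zt+0.006,cen,r); n,l,s,_=cv2.connectedComponentsWithStats(m.astype(np.uint8)); m=(l==1+s[1:,4].argmax())
    q=max(cv2.findContours(m.astype(np.uint8),cv2.RETR_EXTERNAL,cv2.CHAIN_APPROX_NONE)[0],key=len)[:,0]
    q=np.array([ray(u,v,zt,*C)[:2] for u,v in q]); return fitcircle(q)
E
python3 - <<'E'
from h import *
im,d,W,C=look('wrist')
ce,r=disc_at(im,W,C,0.038,PC); print('red',ce,r)
# plate outline: steel pixels via depth 0.024 + hull
m=blob(W,0.016,0.031,PC,0.085)|blob(W,0.016,0.045,PC,0.04)
m=cv2.morphologyEx(m.astype(np.uint8),cv2.MORPH_OPEN,np.ones((9,9)))
q=max(cv2.findContours(m,cv2.RETR_EXTERNAL,cv2.CHAIN_APPROX_NONE)[0],key=len)[:,0]
q=np.array([ray(u,v,0.024,*C)[:2] for u,v in q])
for i in range(4):
    c0,r0=fitcircle(q); e=abs(np.hypot(*(q-c0).T)-r0); q=q[e<max(0.002,np.percentile(e,85))]
print('plate',c0,r0,len(q))
g=cv2.cvtColor(im,cv2.COLOR_RGB2GRAY)
rr=np.hypot(W[...,0]-c0[0],W[...,1]-c0[1]); k=(g<60)&(rr<0.045)&(rr>0.03)&(abs(W[...,2]-.024)<.006); print(k.sum(),fitcircle(W[k][:,:2]))
E
```

```text
red [ 0.56223887 -0.01244392] 0.03027294328519439
plate [ 0.56703482 -0.015759  ] 0.0738210728804674 301
199 (array([ 0.56738751, -0.01685169]), np.float64(0.03603555622994591))
```

```bash
python3 - <<'E'
from h import *
T=np.array(vision.camera_params('wrist')['tool_from_camera']); K=np.array(vision.camera_params('wrist')['intrinsics'])
for fn,pos,guess in (('w2',[0.6135,-0.014,0.3596],(311,145)),('w6',telemetry.get_obs()['ee_pos'],(308,175))):
    im=cv2.imread('pics/%s.png'%fn); Rt=Rdown(PAX); R=Rt@T[:3,:3]; c=Rt@T[:3,3]+pos
    g=cv2.cvtColor(im,cv2.COLOR_BGR2GRAY).astype(float)
    bl=cv2.morphologyEx(g.astype(np.uint8),cv2.MORPH_BLACKHAT,np.ones((9,9),np.uint8))
    # rectified plate map
    N=400; s=0.0005; cx,cy=PC
    Rw=R.T
    X,Y=np.meshgrid(cx+(np.arange(N)-N/2)*s,cy+(np.arange(N)-N/2)*s,indexing='ij')
    P=(np.stack([X,Y,np.full_like(X,.024)],-1)-c)@R
    u=(K[0,0]*P[...,0]/P[...,2]+K[0,2]).astype(np.float32); v=(K[1,1]*P[...,1]/P[...,2]+K[1,2]).astype(np.float32)
    B=cv2.remap(bl,u,v,cv2.INTER_LINEAR); cv2.imwrite('pics/rect_%s.png'%fn,np.hstack([B*3,cv2.remap(g.astype(np.uint8),u,v,cv2.INTER_LINEAR)]))
    best=None; an=np.linspace(0,2*np.pi,180)
    for dx in np.arange(-.012,.0121,.0005):
        for dy in np.arange(-.012,.0121,.0005):
            for r in (.035,.0355,.036):
                i=((dx+r*np.cos(an))/s+N/2).astype(int); j=((dy+r*np.sin(an))/s+N/2).astype(int); sc=np.minimum(B[i,j],25).mean()
                if best is None or sc>best[0]: best=(sc,dx,dy,r)
    print(fn,best,cx+best[1],cy+best[2])
print(st())
E
```

```text
w2 (np.float64(24.97222222222222), np.float64(0.004000000000000014), np.float64(-0.003999999999999993), 0.036) 0.5678 -0.015499999999999993
w6 (np.float64(21.927777777777777), np.float64(0.0035000000000000135), np.float64(-0.0054999999999999945), 0.036) 0.5673 -0.016999999999999994
t 29.0 pos [ 0.5925 -0.0116  0.2488] f [-0.   0.2 -0.2] open 0.901
```

View pics/rect_w6.png

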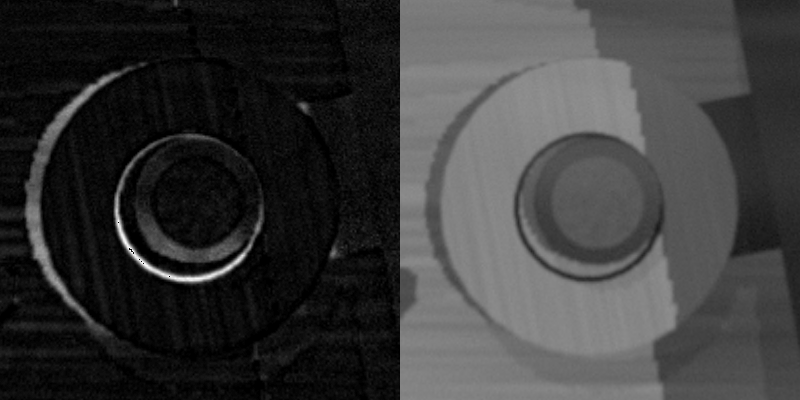

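```bash
sed -i 's/^PC=.*/PC=np.array([0.5672,-0.0160]); PAX=np.array([0.,1.])/' h.py; python3 - <<'E'
from h import *
R=Rdown(PAX); c=np.array([0.5625,-0.012])
manip.move_l([*c,0.1],R,vel=0.2); manip.move_l([*c,0.0305],R,vel=0.08)
claw.grip(0.0,grip_force=40); print(st())
manip.move_l([*c,0.035],R,vel=0.05); manip.move_l([*PC,0.035],R,vel=0.05)
print(manip.move_l([*PC,0.024],R,vel=0.025,until_force=3),st())
claw.grip(0.9); manip.move_l([*PC,0.2],R,vel=0.2)
manip.move_l([PC[0]+0.03,PC[1],0.25],R,vel=0.15)
im,d,W,C=look('wrist','w7'); print(disc_at(im,W,C,0.038,PC),st())
E
```

```text
t 31.2 pos [ 0.5632 -0.0122  0.0316] f [-1.5  0.1  5. ] open 0.706
True t 32.0 pos [ 0.5677 -0.0161  0.0316] f [-0.5 -0.1  5.4] open 0.699
(array([ 0.56675774, -0.01691835]), np.float64(0.03028594661299589)) t 33.9 pos [ 0.5959 -0.0161  0.2483] f [-0.5  0.1 -0.5] open 0.897
```

View pics/w7.png

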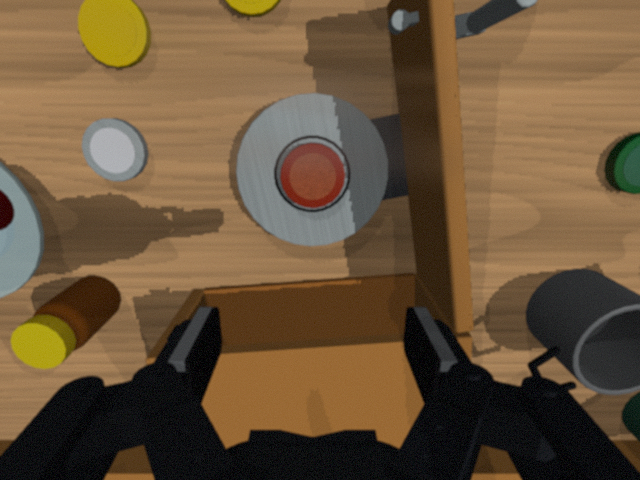

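```bash
cat >> h.py <<'E'
def pick(cen,zt,fn=None,ax=PAX,hover=0.2,force=60,zg=0.006):
    claw.grip(0.9)
    c=refine(np.array(cen),zt,fn,hover,ax)
    manip.move_l([*c,zg+0.03],Rdown(ax),vel=0.15)
    manip.move_l([*c,zg],Rdown(ax),vel=0.06,until_force=10)
    claw.grip(0.0,grip_force=force); print('grip',st())
    manip.move_l([*c,0.24],Rdown(ax),vel=0.18); print('lift',st())
E
python3 - <<'E'
from h import *
pick([0.557,0.316],0.014,'w8')
print(telemetry.get_obs()['opening'])
place(0.038,0.0065)
manip.move_l([PC[0]+0.03,PC[1],0.25],vel=0.2)
im,d,W,C=look('wrist','w9'); print(disc_at(im,W,C,0.052,PC),st())
E
```

```text
refine [0.557 0.316] -> [0.5575 0.3159] r 0.0305 mean [0.5566 0.3159 0.0149]
grip t 37.6 pos [0.5581 0.3164 0.0071] f [-0.9 -0.7  5. ] open 0.693
lift t 39.1 pos [0.557  0.3155 0.2387] f [ 0.2  0.2 -0.9] open 0.695
0.6949533501451727
above t 40.4 pos [ 0.5675 -0.014   0.2201] f [-0.4 -0.1  0.1] open 0.694
hit True t 42.4 pos [ 0.5673 -0.0162  0.045 ] f [-0.4 -0.8  5.3] open 0.696
t 42.8 pos [ 0.5663 -0.0162  0.0443] f [-0.1 -0.2  0.3] open 0.898
(array([ 0.56737642, -0.01698594]), np.float64(0.030297473397331433)) t 44.5 pos [ 0.5963 -0.0159  0.2487] f [-0.3 -0.3  0.6] open 0.904
```

View pics/w9.png

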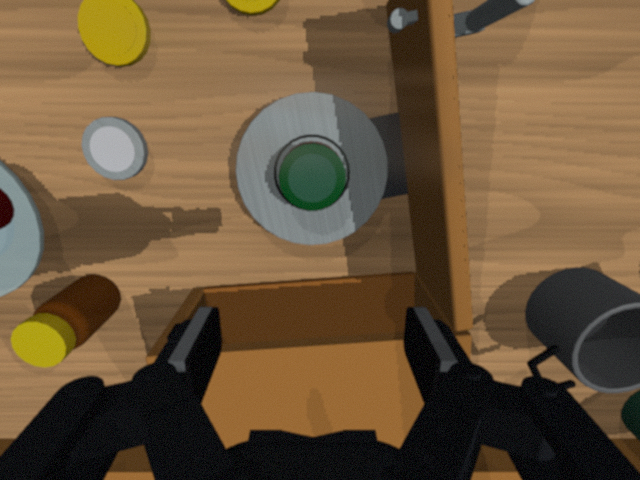

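```bash
python3 - <<'E'
from h import *
pick([0.4055,-0.363],0.014,'w10')
place(0.052,0.0065)
manip.move_l([PC[0]+0.03,PC[1],0.25],vel=0.2)
im,d,W,C=look('wrist','w11'); print(disc_at(im,W,C,0.066,PC),st())
try: print('mirror',disc_at(im,W,C,0.012,[0.544,-0.214]))
except Exception as e: print(e)
E
```

```text
refine [ 0.4055 -0.363 ] -> [ 0.4057 -0.3653] r 0.0305 mean [ 0.4047 -0.3653  0.015 ]
grip t 48.4 pos [ 0.4059 -0.3655  0.007 ] f [-1.6  0.6  6.8] open 0.697
lift t 49.9 pos [ 0.4051 -0.3649  0.239 ] f [-0.7 -0.6 -0.9] open 0.699
above t 51.3 pos [ 0.5671 -0.0179  0.2198] f [-0.5 -0.5 -0.9] open 0.694
hit True t 53.3 pos [ 0.5673 -0.0162  0.059 ] f [-0.1 -0.8  5. ] open 0.695
t 53.6 pos [ 0.5663 -0.0162  0.0583] f [-0.1 -0.5  0.1] open 0.898
(array([ 0.56722999, -0.01698241]), np.float64(0.03031076061280902)) t 55.2 pos [ 0.5963 -0.0159  0.2487] f [ 0.2  0.9 -0.2] open 0.899
mirror (array([ 0.55652076, -0.19341691]), np.float64(0.029287084497505535))
```

View pics/w10.png

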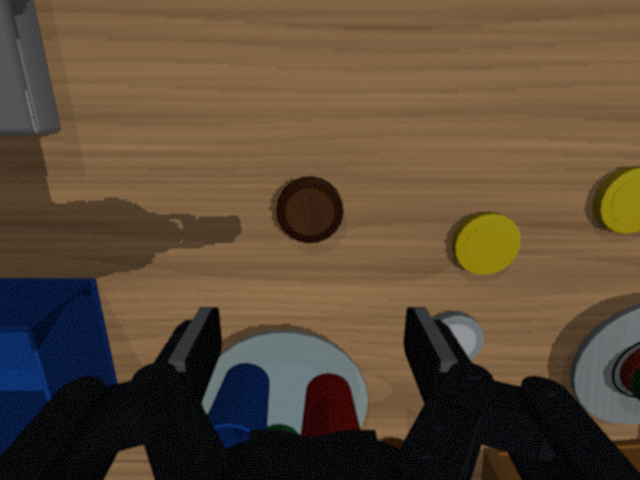

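View pics/w11.png

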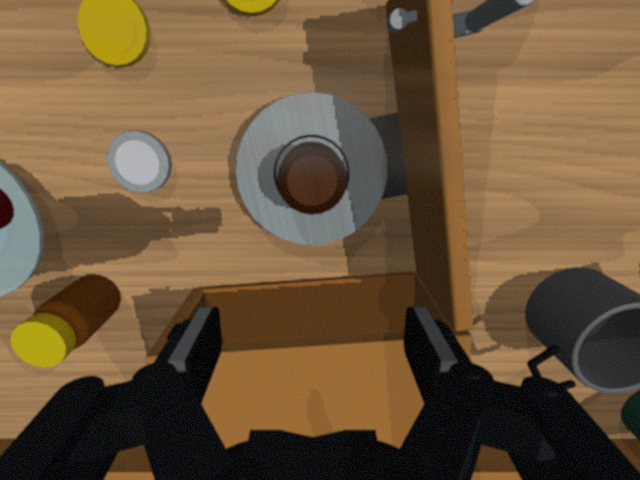

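```bash
python3 - <<'E'
from h import *
pick([0.5565,-0.1934],0.012,'w12')
place(0.066,0.0065)
manip.move_l([PC[0]+0.03,PC[1],0.25],vel=0.2)
im,d,W,C=look('wrist','w13'); print(disc_at(im,W,C,0.078,PC),st())
im,d,W,C=look('scene','s13')
E
```

```text
refine [ 0.5565 -0.1934] -> [ 0.5577 -0.1926] r 0.0305 mean [ 0.5568 -0.1926  0.0129]
grip t 58.5 pos [ 0.5581 -0.1926  0.0071] f [-1.4  0.1  6.3] open 0.691
lift t 59.9 pos [ 0.557  -0.1925  0.2388] f [-0.1 -0.4 -1.3] open 0.690
above t 60.7 pos [ 0.567  -0.0161  0.2194] f [ 0.2 -1.3 -2.1] open 0.694
hit True t 62.5 pos [ 0.5673 -0.0162  0.073 ] f [-0.2 -0.9  4.4] open 0.694
t 62.8 pos [ 0.5661 -0.0162  0.0722] f [0.3 0.6 0.2] open 0.901
(array([ 0.5671255 , -0.01703444]), np.float64(0.03036076136582676)) t 64.4 pos [ 0.5962 -0.016   0.2486] f [-0.7 -0.6  1. ] open 0.902
```

View pics/w13.png

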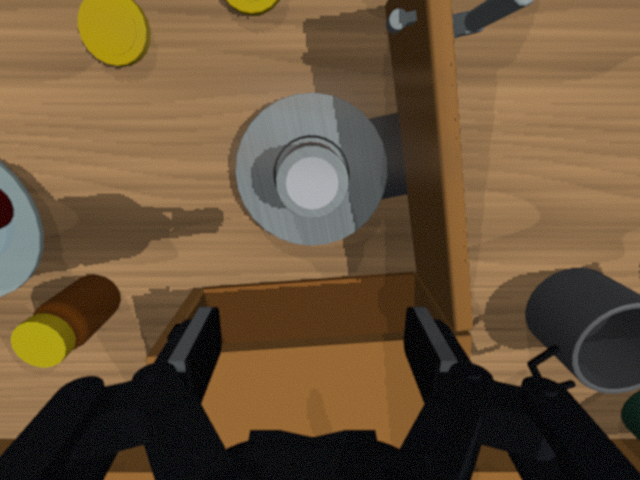

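View pics/s13.png

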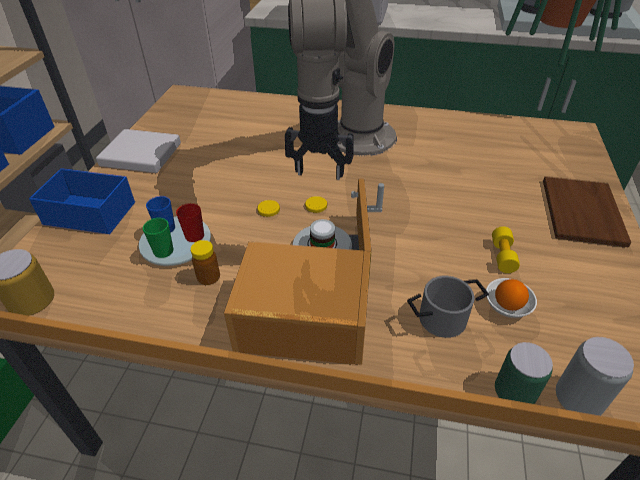

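```bash
python3 - <<'E'
from h import *
manip.move_l([0.56,-0.016,0.3],vel=0.2)
x,y=dax(1.48); claw.grip(0.7)
h=handle(1.48); manip.goto([*h,0.27],Rdown(y)); print(st())
im,d,W,C=look('wrist','w14')
m=blob(W,0.127,0.143,h-0.0*x,0.02); print(h,m.sum(),W[m].mean(0),cv2.minEnclosingCircle(W[m][:,:2].astype(np.float32)))
ce,r=cv2.minEnclosingCircle(W[m][:,:2].astype(np.float32)); v=np.array(ce)-H
# theta from post direction
base=handle(0)-H; th=np.arctan2(base[1],base[0])-np.arctan2(v[1],v[0]); print('theta',th%(2*np.pi),np.hypot(*v),np.hypot(*base))
E
```

```text
t 66.6 pos [0.4434 0.1146 0.2701] f [ 0.8 -0.2 -0.3] open 0.702
[0.44309968 0.11477525] 345 [0.44414182 0.10967888 0.13485241] ((0.44408920407295227, 0.10861405730247498), 0.008164510130882263)
theta 1.4532752960673037 0.22891035248279343 0.23006303484045412
```

View pics/w14.png

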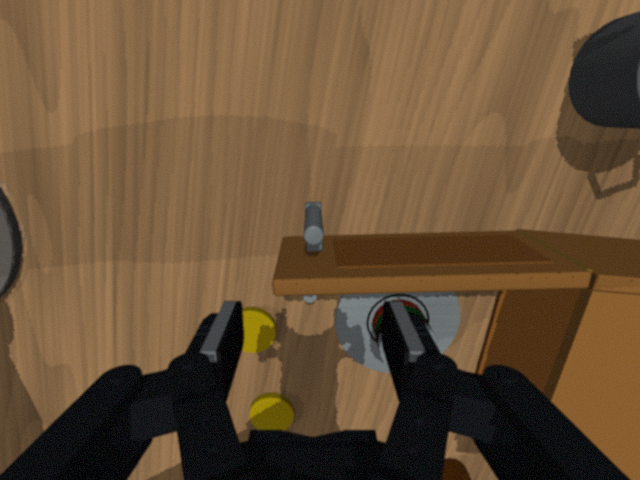

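```bash
python3 - <<'E'
from h import *
T0=1.455
def go(th,v,thr=None): x,y=dax(th if thr is None else thr); manip.move_l([*handle(th),0.092],Rdown(y),vel=v)
x,y=dax(T0); manip.move_l([*handle(T0),0.2],Rdown(y),vel=0.1); go(T0,0.1)
claw.grip(0.0,grip_force=80); print(st())
for th in list(np.arange(T0-0.1,0.2,-0.12)):
    go(th,0.055)
    if int(th*100)%3==0: print(round(th,2),st())
print(th,st())
im,d,W,C=look('top','t15'); im,d,W,C=look('wrist','w15')
E
```

```text
t 69.3 pos [0.445  0.1094 0.0928] f [ 5.   0.4 -0.3] open 0.166
1.36 t 69.8 pos [0.4459 0.0862 0.0928] f [ 5.3  0.1 -0.2] open 0.163
1.23 t 70.5 pos [0.4499 0.0591 0.0928] f [ 5.4  0.8 -0.1] open 0.165
1.11 t 71.1 pos [0.4571 0.0326 0.0928] f [ 5.6  1.7 -0.3] open 0.169
0.99 t 71.8 pos [0.4675 0.0072 0.0928] f [5.2 1.6 0.1] open 0.164
0.87 t 72.4 pos [ 0.4807 -0.0169  0.0928] f [4.1 2.7 0.6] open 0.168
0.75 t 73.1 pos [ 0.4968 -0.0392  0.0928] f [3.9 3.1 1.4] open 0.167
0.63 t 73.7 pos [ 0.5154 -0.0594  0.0928] f [3.3 3.8 1.9] open 0.167
0.51 t 74.4 pos [ 0.5362 -0.0773  0.0928] f [3.2 3.8 4. ] open 0.164
0.39 t 75.0 pos [ 0.5591 -0.0925  0.0928] f [3.5 4.1 4.9] open 0.168
0.27 t 75.7 pos [ 0.5835 -0.1049  0.0928] f [2.1 3.8 4.7] open 0.167
0.274999999999999 t 75.7 pos [ 0.5835 -0.1049  0.0928] f [2.1 3.8 4.7] open 0.167
```

View pics/w15.png

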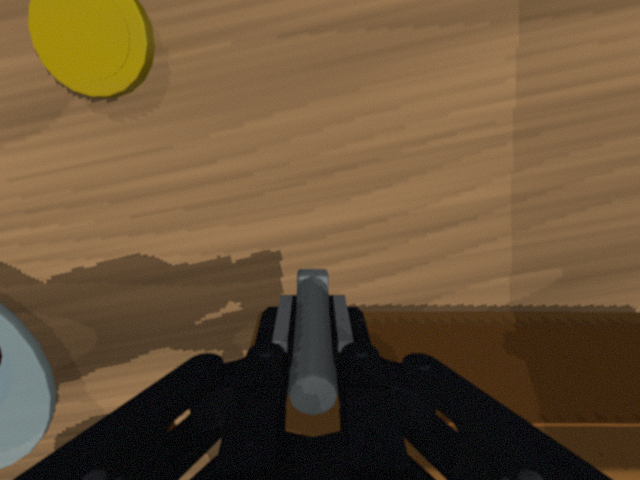

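```bash
python3 - <<'E'
from h import *
def go(th,v,thr=None): x,y=dax(th if thr is None else thr); manip.move_l([*handle(th),0.092],Rdown(y),vel=v)
for th in (0.19,0.12,0.08,0.05,0.025,0.0):
    go(th,0.03); print(th,st())
im,d,W,C=look('top','t16')
K=W[...,2]
m=(abs(W[...,2]-0.13)<0.012); m[:125]=0;m[225:]=0;m[:,:255]=0;m[:,372:]=0
n,l,s,_=cv2.connectedComponentsWithStats(m.astype(np.uint8)); m=l==1+s[1:,4].argmax()
E=np.array([W[np.nonzero(m[:,u])[0].max(),u] for u in range(270,335)]); a=np.polyfit(E[:,1],E[:,0],1); print(a,'initial -0.0797 0.6737')
E
```

```text
0.19 t 76.6 pos [ 0.6015 -0.1119  0.0928] f [2.3 3.3 5.5] open 0.163
0.12 t 77.3 pos [ 0.6168 -0.1164  0.0928] f [1.6 3.3 5.8] open 0.170
0.08 t 77.7 pos [ 0.6258 -0.1186  0.0928] f [1.5 3.2 6.6] open 0.165
0.05 t 78.1 pos [ 0.6296 -0.1194  0.0928] f [-9.   4.9 14.4] open 0.168
0.025 t 78.4 pos [ 0.634  -0.1203  0.0928] f [-11.2   4.1  17.5] open 0.167
0.0 t 78.8 pos [ 0.6448 -0.1219  0.0929] f [5.1 3.4 3.1] open 0.163
[-0.08534199  0.67393733] initial -0.0797 0.6737
```

View pics/t16.png

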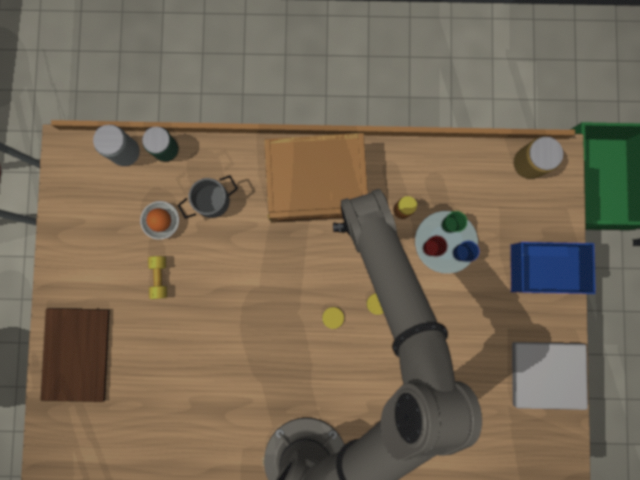

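```bash
python3 - <<'E'
from h import *
x,y=dax(0)
manip.move_l([*handle(-0.012),0.092],Rdown(y),vel=0.03,until_force=10); print(st())
claw.grip(0.7); p=telemetry.get_obs()['ee_pos']; print(st())
manip.move_l([p[0],p[1],0.2],vel=0.1)
manip.move_l([*handle(0),0.27],Rdown(y),vel=0.15); manip.wait(0.5)
im,d,W,C=look('wrist','w17'); m=blob(W,0.127,0.143,handle(0),0.02); print(m.sum(),W[m].mean(0),cv2.minEnclosingCircle(W[m][:,:2].astype(np.float32)),'before [0.642607 -0.12288855]; circle 0.64386,-0.12283')
manip.goto([0.5,-0.12,0.4],Rdown(y)); print(st())
E
```

```text
t 79.1 pos [ 0.6448 -0.1219  0.0928] f [-5.4  3.6 11.2] open 0.164
t 79.6 pos [ 0.6455 -0.1231  0.0917] f [-0.6 -0.1  1. ] open 0.702
350 [ 0.64262887 -0.12287492  0.13494418] ((0.6437828540802002, -0.12272493541240692), 0.008062674663960934) before [0.642607 -0.12288855]; circle 0.64386,-0.12283
t 82.8 pos [ 0.5002 -0.1205  0.3994] f [ 0.2 -0.6 -0.5] open 0.698
```

```bash
python3 - <<'E'
from h import *
im,d,W,C=look('top','t18')
m=(abs(W[...,2]-0.13)<0.012); m[:125]=0;m[225:]=0;m[:,:255]=0;m[:,372:]=0
n,l,s,_=cv2.connectedComponentsWithStats(m.astype(np.uint8)); m=l==1+s[1:,4].argmax()
E=np.array([W[np.nonzero(m[:,u])[0].max(),u] for u in range(270,335)]); print(np.polyfit(E[:,1],E[:,0],1))
m=blob(W,0.125,0.145,[0.642,-0.121],0.02); print(W[m].mean(0),'before .64239 -.12089')
E
```

```text
[-0.08395646  0.67393451]
[ 0.64258846 -0.12102824  0.13567065] before .64239 -.12089
```

View pics/w17.png

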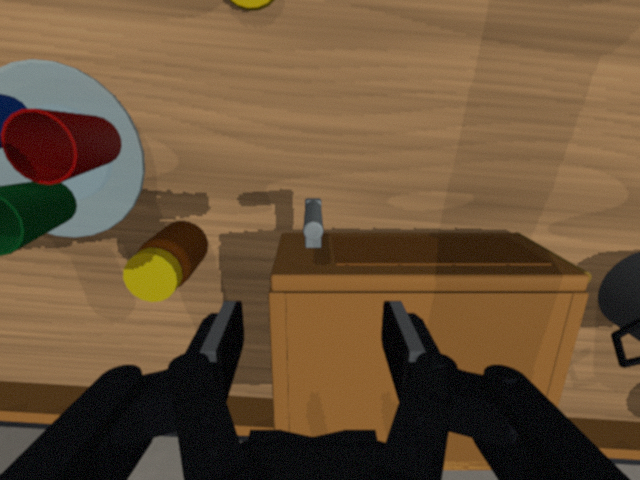

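View pics/t18.png

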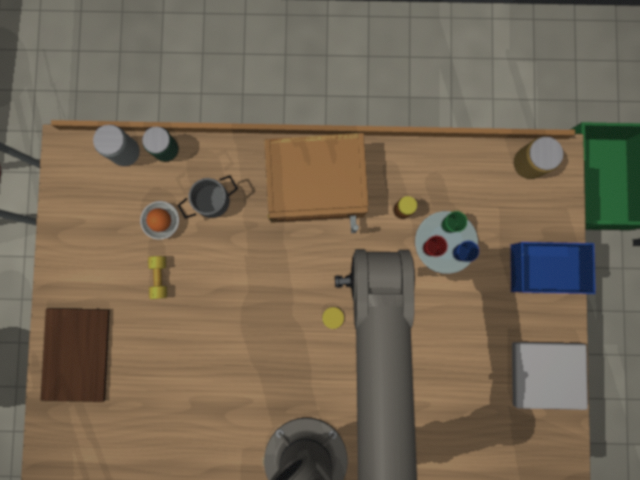

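```bash
python3 - <<'E'
from h import *
print(st()); close_job()
E
```

```text
t 82.8 pos [ 0.5003 -0.1205  0.3988] f [1.1 0.8 0.1] open 0.702
the job is handed in; nothing more can be done
```

I opened the door to about 1.45 rad and stacked red, green and brown on the plate, with the mirror disc on top. I then shut the door past its catch, let go, moved clear and handed the job in at about 83 s. No blue coaster showed in the pictures, so I took it as absent.

**Corrections on the way:** My first estimate of the plate's centre was wrong, and red landed about 6 mm off, so I re-seated it. The mirror disc was knocked about 2 cm aside during the run, so I found it again before picking it up.

**Last checks:**
- **Stack:** before closing, the disc centres measured within about 1 mm of the ring's centre.
- **Door:** after closing, the wrist camera put the handle post within 0.2 mm of where it was at the start, and the top camera agreed, so the door reads fully shut. The front-edge slope in the top picture was slightly off its first value (-0.084 against -0.080). I put that down to measurement noise.
- **Bystanders:** they look unmoved in the last top picture.
- **Not checked:** I could not see the stack behind the closed door, so its state after the catch snapped is inferred from the slow, gripped closing.

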